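# Bolt the lid of a specimen transport case past its spring catch

## Task

Bolt the lid of the specimen transport case for the courier: with one fingertip press the long red spring catch down and keep it down, and meanwhile with the other fingertip push the bolt's upright black tab along until the bolt is fully home through its keeper; then let go so that the catch springs back up and locks it. Only press and push with the fingers: do not grip or force the bolt, and leave the vials, the oximeter and the syringe round the case alone.

Things in the scene. Friction and masses are not known exactly. Their poses are not given: they have to be found in the camera images.
- case: White and grey specimen transport case, fixed to the table, 200 (its x) x 260 (its y) x 55 mm high; origin at the centre of its underside, z up. On its flat top, 55 mm up, is the bolt lock: the bolt slides in the case's +y direction; the red catch pad runs parallel to it, its centre line 50 mm from the bolt's centre line on the case's -x side. Beneath and between them nothing fixed is higher than 14 mm above the case top
- catch_pad (a point): Centre of the top face of the red catch pad, which is 28 mm wide (case x) and 110 mm long (case y), flat and level, 24 mm above the case top when up. It moves straight down with the catch
- catch (a joint): How far the catch is pressed down, m: 0 = up (locks the bolt), 0.010 = fully down (stop). A spring pushes it up with 4 N at 0, 8 N fully down. The bolt is free while it is pressed more than 0.005; let go, it springs up by itself and its tooth locks between the bolt's ribs at the home position, and also at positions on the way, so it must be kept down all the way
- bolt_face (a point): Centre of the pushing face of the bolt's upright black tab: the face that looks to the case's -y, 28 mm wide (case x), reaching from 10 to 36 mm above the case top (this point is 25 mm above it). The tab is 10 mm thick (case y). Behind this face (case -y) the space above the flat bolt bar, whose top is 11 mm above the case top, is free for 40 mm. The point moves with the bolt
- bolt (a joint): How far the bolt has slid in the case's +y direction, m: starts at 0 to 0.004 (open), 0.046 = end stop. From 0.039 on it is home and the catch can spring up and lock it. Friction about 2 N
- keeper (a point): Middle of the mouth of the keeper, the aluminium strap at the case's +y end into which the bolt's end slides
- vial_red: Loose clear vial with a red cap, 23 mm across, 48 mm high, standing on the table in front of the case; origin at the centre of its underside. Leave alone
- vial_blue: Loose amber vial with a blue cap, 23 mm across, 58 mm high, standing on the table in front of the case; origin at the centre of its underside. Leave alone
- oximeter: Loose blue and white finger oximeter, 33 x 58 x 30 mm, on the table by the case's -y end; origin at the centre of its underside. Leave alone
- syringe: Loose syringe, 33 x 114 x 22 mm, lying on the table by the case's +y end; origin at the centre of its underside. Leave alone

How it is judged:
By the outcome, as a careful person would: the job done as asked, in the order asked, and still so for the second after the job is handed in, with the robot touching nothing.
It also fails if it takes over 35 s, if anything falls off the work surface, if the arm or the gripper's body presses on something with over 40 N, if the wrist force passes 120 N, or if a joint passes its speed limit or range.

## Robot

A 6-joint arm with a two-finger parallel gripper is mounted at the origin on a cart in front of the work surface, level with it; the furniture and walls round the work are solid. World frame = base frame: x ahead of the robot, y to its left, z up, the work surface at z = 0. Lengths are in mm, angles in rad, forces in N, time in s.
With the tool pointing down it reaches from about 300 to 775 mm from the base axis. Payload 14.6 kg.
Tool frame: the origin (TCP) lies at the very end of the fingers, on their centre line; the grasp point (between the pads) lies 19 mm behind it; z points along the fingers, y is the line along which they close (so a half turn about z gives the same grasp; the last joint's range is limited). The gripper opens to 94 mm and grips with 3 to 60 N. Pads are 16 mm wide; open, the fingers measure 119 mm over their backs; the gripper's body (75 mm by 177 mm) begins 78 mm behind the grasp point.
Start: joints at [1.114, 0.3, 1.521, -0, 1.321, -0.067], TCP at [208.998, 508.733, 205.446] pointing down, gripper open.
Joint ranges: [-3.03, 3.03], [-0.79, 2.21], [0.23, 2.52], [-1.04, 4.18], [0, 3.07], [-2.55, 2.55]. Speed limits (rad/s): [2.22, 2.22, 2.57, 3.14, 3.14, 3.14].

## Interface

Orientations are given as [roll, pitch, yaw] about the fixed x, y, z axes, in that order (R = Rz(yaw) Ry(pitch) Rx(roll)).
In Python, from cell import manip gives the robot as it stands.
- The arm moves only by the tool servo_tool, never from a script. Its argument "motion" is a list that holds one entry, the list of rows, each a list of 7 numbers: the shift along the world's x, y, z as a fraction of full scale, then the turn, a rotation vector about the world's x, y, z as a fraction of full scale, then the closure, from 0 (fully open) to 1 (shut). In form: [[[x, y, z, rx, ry, rz, gripper], ...]]. A call has 1 to 10 rows; each row is the pose to reach, as a shift and turn from the pose commanded when the call began, turning the shorter way round; what a row does not reach only later rows make up. Full scale, the value 1, is 0.5 m for a shift and pi rad for a turn. A row lasts 1/10 s, in which the tool goes at most 50 mm and 8.59 degrees, less where a joint would pass 70% of its speed; a pose out of reach is approached as far as the arm can. A call with a number of a shift or a turn outside -1 to 1 is refused whole. A call with a gripper value outside its range is refused whole. The fingers move at their own pace and stop on an object; "newtons" is the grip in N (left out, the last holds). Time passes only in rows, so rows that repeat a pose let the fingers close. It gives the time, the measured TCP pose, the force, the opening and the grip force at its end, in the units of the state.
- manip.read_state(): the state, without advancing time (a new reading comes with each control period).
- manip.camera(name): name is "scene" or "top" or "wrist"; returns a dict with "frame" (384x512x3 uint8, red, green, blue), "range_z" (384x512 float32, mm along the optical axis (not along the pixel's ray), 0 where there is no reading), "vfov" (degrees; the focal length in pixels is half the picture's height over the tangent of half this angle, whatever the lens; pixels are square), "cx", "cy" (the principal point, pixels), "cam_to_world" (4x4, takes a point from camera to world coordinates). Camera axes: x right, y down, z forward; pixel columns grow to the right and rows downward; lengths in mm; the calibration is good to about 2 mm. A picture is of the moment at which its call begins.
- manip.sign_off(): hands the job in; it is judged then, once.
The state is a dict: "clock": time; "joints": joint angles; "qd": joint speeds; "effort": joint torques, N m; "eef_pos": TCP position; "eef_rot": TCP orientation; "wrist_force": force on the tool from outside, world axes, zero at the start; "moment": the same for the moment, N m; "finger_gap": finger opening in mm; "finger_force": force on a finger pad.
Only numpy, scipy, OpenCV 4.12 (cv2) and the standard library are available. Lean on these libraries where they do the work, as an engineer would, in place of code of your own. Each camera call takes 0.05 s, during which the arm holds its last target. There are 200 camera calls.

## Working session

There is one attempt and no reset: what is moved stays moved. The work goes in short steps, Python scripts to look and compute and a tool call to move; the robot and the scene stay as the last step left them, time stands still between calls to the robot, and variables do not carry over. Pictures are saved under pics/ and viewed, at most 10 in all, crops included, and the job is handed in when it is done.

Besides the shell and the picture viewer there is one more tool, called after "Call:" in YAML: its name, and indented under it one key for each argument. servo_tool: Moves the arm, as the interface text tells. Its arguments: {"type":"object","properties":{"motion":{"type":"array"},"newtons":{"type":"number"}},"required":["motion"]}

```bash
mkdir -p pics; cat > h.py <<'E'
import numpy as np,cv2
from cell import manip
def shot(n,f):
    c=manip.camera(n); cv2.imwrite(f'pics/{f}.png',c['frame'][:,:,::-1]); np.savez(f'pics/{f}.npz',**{k:np.array(v) for k,v in c.items()}); return c
def pts(c,uv):
    f=192/np.tan(np.radians(float(c['vfov']))/2); T=np.array(c['cam_to_world']); o=[]
    for u,v in uv:
        z=float(c['range_z'][int(v),int(u)]); o.append((T@[(u-c['cx'])/f*z,(v-c['cy'])/f*z,z,1])[:3])
    return np.array(o)
def cloud(c):
    f=192/np.tan(np.radians(float(c['vfov']))/2); T=np.array(c['cam_to_world']); z=np.array(c['range_z']); v,u=np.indices(z.shape)
    P=np.stack([(u-c['cx'])/f*z,(v-c['cy'])/f*z,z],-1); return P@T[:3,:3].T+T[:3,3]
E
python3 - <<'E'
from h import *
a=shot('top','t1');b=shot('scene','s1')
cv2.imwrite('pics/both.png',cv2.resize(np.hstack([a['frame'],b['frame']])[:,:,::-1],(800,300)))
s=manip.read_state();print(s['clock'],s['eef_rot'],s['wrist_force'],s['finger_gap'])
E
```

```text
0.1 [-3.14052110e+00 -7.41440667e-05  2.75180548e+00] [ 0.11488855  0.42474639 -0.70379356] 93.7894471845894
```

View pics/t1.png

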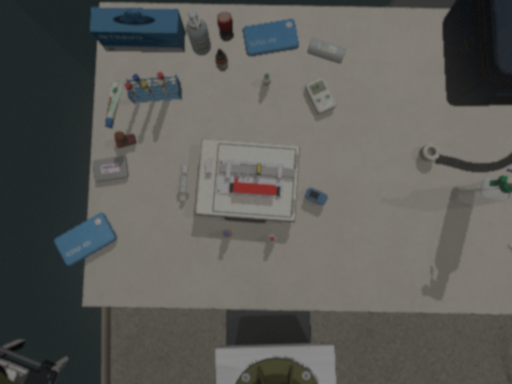

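The top view shows the case around (248,180) with the red pad at (255,188), the syringe on the left (case +y) and the oximeter on the right. I'll enlarge that area.

```bash
python3 - <<'E'
from h import *
a=np.load('pics/t1.npz')
cv2.imwrite('pics/t1c.png',cv2.resize(a['frame'][130:250,170:340][:,:,::-1],None,fx=4.7,fy=4.7,interpolation=cv2.INTER_CUBIC))
W=cloud(a);hsv=cv2.cvtColor(a['frame'],cv2.COLOR_RGB2HSV)
m=((hsv[...,0]<8)|(hsv[...,0]>172))&(hsv[...,1]>150)&(hsv[...,2]>90);m[:175]=0;m[205:]=0;m[:,:220]=0;m[:,290:]=0
P=W[m];print(len(P),P.mean(0),cv2.minAreaRect(P[:,:2].astype(np.float32)))
top=W[130:225,190:305].reshape(-1,3);t=top[(top[:,2]>45)&(top[:,2]<62)]
print(cv2.minAreaRect(t[:,:2].astype(np.float32)))
E
```

```text
345 [566.54366794  40.90398123  78.72539805] ((566.0753173828125, 39.9659423828125), (107.19351196289062, 31.47808837890625), 76.57290649414062)
((592.06494140625, 58.00403594970703), (260.0041198730469, 202.11093139648438), 84.15019226074219)
```

View pics/t1c.png

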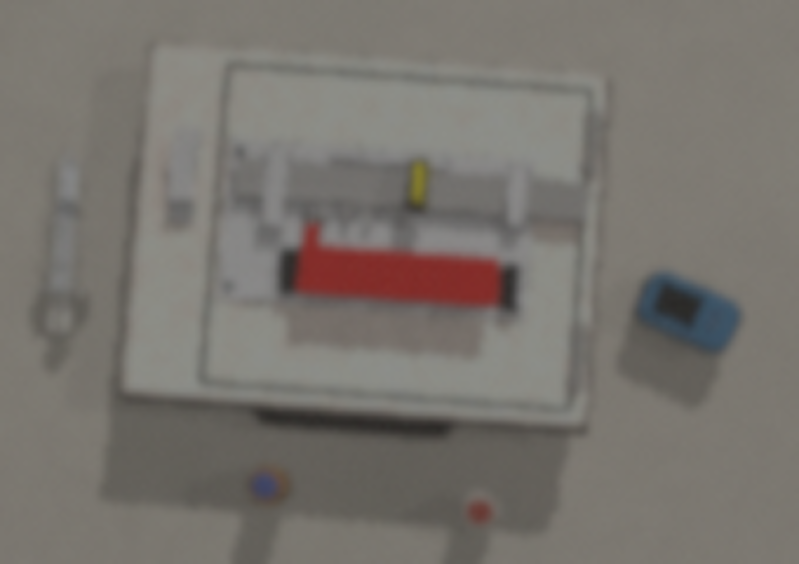

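View pics/s1.png

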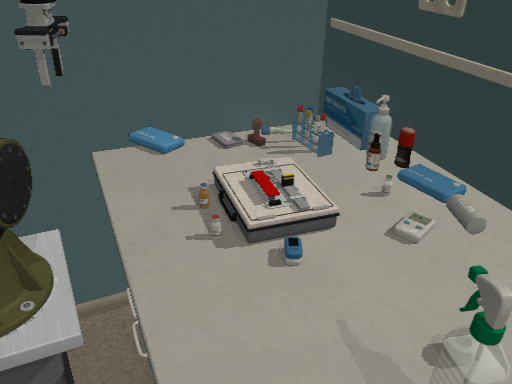

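Call:
servo_tool:
  motion:
    - [[0.76,-0.96,0.05,0,0,-0.404,0.3],[0.76,-0.96,0.05,0,0,-0.404,0.6],[0.76,-0.96,0.05,0,0,-0.404,0.6],[0.76,-0.96,0.05,0,0,-0.404,0.6],[0.76,-0.96,0.05,0,0,-0.404,0.6],[0.76,-0.96,0.05,0,0,-0.404,0.6],[0.76,-0.96,0.05,0,0,-0.404,0.6],[0.76,-0.96,0.05,0,0,-0.404,0.6],[0.76,-0.96,0.05,0,0,-0.404,0.6],[0.76,-0.96,0.05,0,0,-0.404,0.6]]

```text
clock: 1.1
eef_pos: [520.0, 115.1, 225.8]
eef_rot: [-3.141, 0.0, 1.48]
wrist_force: [1.3, 1.1, -0.7]
finger_gap: 37.3
finger_force: 0.0
```

Call:
servo_tool:
  motion:
    - [[0.14,-0.19,0.0,0,0,0,0.6],[0.14,-0.19,0.0,0,0,0,0.6],[0.14,-0.19,0.0,0,0,0,0.6],[0.14,-0.19,0.0,0,0,0,0.6],[0.14,-0.19,0,0,0,0,0.6]]

```text
clock: 1.6
eef_pos: [588.7, 22.4, 225.3]
eef_rot: [-3.141, -0.0, 1.482]
wrist_force: [-0.6, 0.6, 0.5]
finger_gap: 37.4
finger_force: 0.0
```

```bash
python3 - <<'E'
from h import *
a=shot('wrist','w1');s=manip.read_state();print(s['clock'],s['eef_pos'],s['eef_rot'],s['wrist_force'],s['finger_gap'])
cv2.imwrite('pics/w1b.png',cv2.resize(a['frame'][:,:,::-1],(800,600)))
E
```

```text
1.65 [588.58481578  22.85801786 225.66594031] [-3.14105367e+00 -1.22488467e-04  1.48318878e+00] [-0.6538327   0.14504288 -0.31707797] 37.700295306806495
```

View pics/w1b.png

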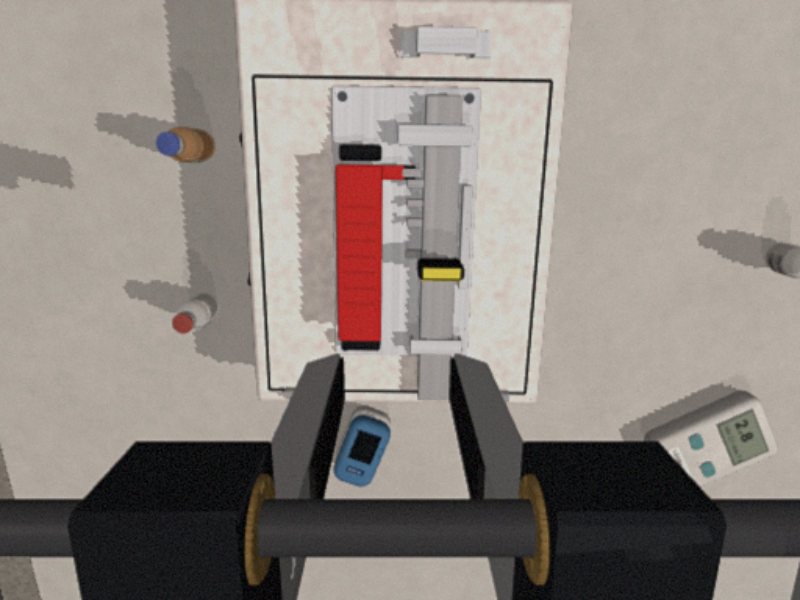

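The wrist view shows the red pad's top face at corners about (336,166), (382,166), (381,342), (340,342). The tab top spans (418–463, 260–281) with its yellow stripe at (441,272). I'll convert these to positions.

```bash
python3 - <<'E'
from h import *
a=dict(np.load('pics/w1.npz'));W=cloud(a);hsv=cv2.cvtColor(a['frame'],cv2.COLOR_RGB2HSV)
h,s,v=hsv[...,0].astype(int),hsv[...,1],hsv[...,2];vv,uu=np.indices(h.shape)
box=(uu>190)&(uu<320)&(vv>90)&(vv<240)
red=box&((h<8)|(h>172))&(s>150)&(uu<246)&(W[...,2]>74)
P=W[red].astype(np.float32);r=cv2.minAreaRect(P[:,:2].copy());print('pad',r,np.median(P[:,2]))
tab=box&(uu>262)&(uu<302)&(vv>160)&(vv<186)&(W[...,2]>86)
Q=W[tab].astype(np.float32);q=cv2.minAreaRect(Q[:,:2].copy());print('tab',q,np.median(Q[:,2]),len(Q))
t=W[(W[...,2]>52)&(W[...,2]<58)&(vv<262)&(uu>145)&(uu<370)];print('case top',np.median(t[:,2]))
y0,y1=[W[int(0.64*x),:,:] for x in (100,360)]
# left/right pad edge line for the yaw
ys=[];xs=[]
for row in range(115,212,4):
    c=np.where(red[row])[0]
    if len(c)>10: p=W[row,c]; ys.append(p[:,1].mean());xs.append(p[:,0].mean())
print('dx/dy pad',np.polyfit(ys,xs,1))
e=np.array([W[row,np.where((W[row,:,2]>45)&(W[row,:,2]<60))[0][-3]] for row in range(20,240,5)]);print('case edge',np.polyfit(e[:,1],e[:,0],1))
k=np.radians(-5.3);ey=np.array([-np.sin(k),np.cos(k)]);ex=np.array([np.cos(k),np.sin(k)])
for n,A in(('pad',P),('tab',Q)): print(n,[np.percentile(A[:,:2]@d,[1,50,99]).round(1) for d in(ex,ey)])
s=manip.read_state();print('tcp',np.array(s['eef_pos'][:2])@ex,np.array(s['eef_pos'][:2])@ey)
E
```

```text
pad ((566.565185546875, 44.11577606201172), (117.04225158691406, 34.77923583984375), 79.39863586425781) 80.17026
tab ((600.9815673828125, 56.02244567871094), (25.998125076293945, 81.80874633789062), 26.417665481567383) 91.81122 344
case top 56.182005358466284
dx/dy pad [9.94438382e-02 5.61857556e+02]
case edge [1.05840900e-01 6.83222698e+02]
pad [array([546.5, 559.7, 572.8]), array([ 39.8,  96.4, 146.4])]
tab [array([588.2, 608.6, 622.3]), array([ 80. ,  86.2, 126.1])]
tcp 583.9570295122334 77.1282181317643
```

Call:
servo_tool:
  motion:
    - [[-0.002,-0.03,-0.08,0,0,-0.004,0.6],[-0.002,-0.03,-0.16,0,0,-0.004,0.6],[-0.002,-0.03,-0.22,0,0,-0.004,0.6],[-0.002,-0.03,-0.25,0,0,-0.004,0.6],[-0.002,-0.03,-0.25,0,0,-0.004,0.6],[-0.002,-0.03,-0.25,0,0,-0.004,0.6]]

```text
clock: 2.25
eef_pos: [588.7, 7.6, 102.4]
eef_rot: [3.14, -0.0, 1.471]
wrist_force: [-0.2, 0.1, -0.4]
finger_gap: 37.7
finger_force: 0.0
```

```bash
python3 - <<'E'
from h import *
a=shot('wrist','w2');s=manip.read_state();print(s['clock'],s['eef_pos'],s['eef_rot'],s['wrist_force'],s['finger_gap'])
cv2.imwrite('pics/w2b.png',cv2.resize(a['frame'][:,:,::-1],(800,600)))
E
```

```text
2.3 [588.87805045   7.40419326 102.76135115] [ 3.13893411e+00 -1.47228641e-04  1.47058122e+00] [0.70127037 0.625472   0.43438473] 37.3853761031309
```

View pics/w2b.png

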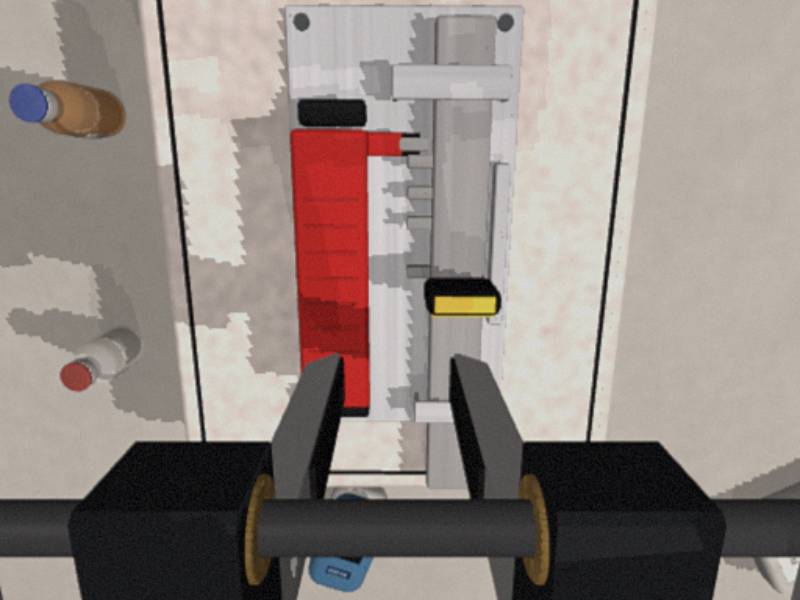

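Call:
servo_tool:
  motion:
    - [[0,0,-0.02,0,0,0,0.6],[0,0,-0.04,0,0,0,0.6],[0,0,-0.05,0,0,0,0.6],[0,0,-0.055,0,0,0,0.6],[0,0,-0.06,0,0,0,0.6],[0,0,-0.06,0,0,0,0.6],[0,0,-0.06,0,0,0,0.6]]

```text
clock: 3.0
eef_pos: [588.3, 7.0, 71.3]
eef_rot: [3.141, -0.0, 1.47]
wrist_force: [-1.1, -0.0, 6.8]
finger_gap: 37.8
finger_force: 3.3
```

Call:
servo_tool:
  motion:
    - [[0.001,0.008,-0.001,0,0,0,0.6],[0.002,0.016,-0.001,0,0,0,0.6],[0.002,0.024,-0.001,0,0,0,0.6],[0.003,0.032,-0.001,0,0,0,0.6],[0.004,0.04,-0.001,0,0,0,0.6],[0.005,0.048,-0.001,0,0,0,0.6],[0.006,0.056,-0.001,0,0,0,0.6],[0.006,0.064,-0.001,0,0,0,0.6],[0.007,0.072,-0.001,0,0,0,0.6]]

```text
clock: 3.9
eef_pos: [592.1, 42.0, 71.0]
eef_rot: [3.14, 0.001, 1.47]
wrist_force: [-0.8, -7.6, 7.4]
finger_gap: 37.9
finger_force: 4.5
```

```bash
python3 - <<'E'
from h import *
a=shot('wrist','w3');s=manip.read_state();print(s['clock'],s['eef_pos'],s['eef_rot'],s['wrist_force'],s['finger_gap'])
cv2.imwrite('pics/w3b.png',cv2.resize(a['frame'][:,:,::-1],(800,600)))
E
```

```text
3.95 [592.10544272  42.59719137  70.9908379 ] [3.14029066e+00 1.33802664e-03 1.47001728e+00] [-0.38396863 -6.72551735  7.33634936] 37.43516415276763
```

View pics/w3b.png

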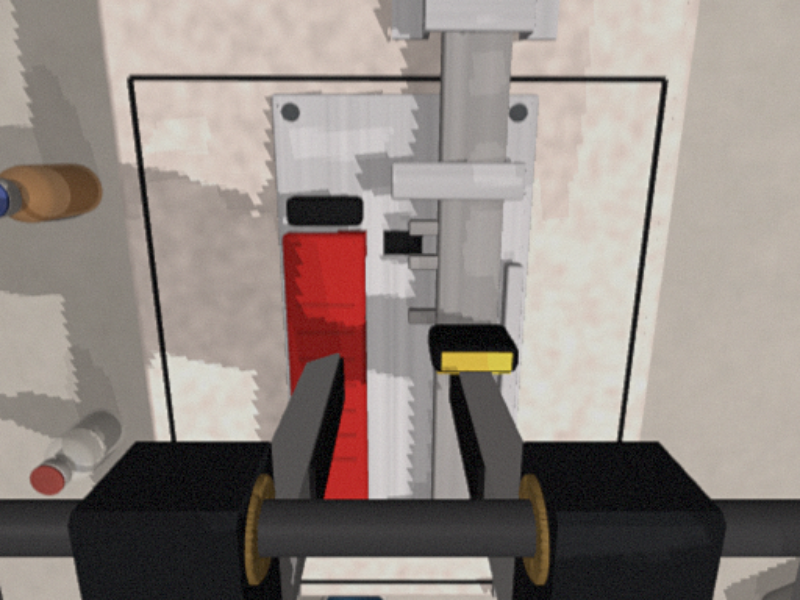

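Call:
servo_tool:
  motion:
    - [[0.001,0.008,0,0,0,0,0.6],[0.002,0.016,0,0,0,0,0.6],[0.002,0.022,0,0,0,0,0.6],[0.003,0.028,0,0,0,0,0.6],[0.003,0.032,0,0,0,0,0.6],[0.003,0.032,0,0,0,0,0.6]]

```text
clock: 4.55
eef_pos: [593.6, 58.3, 71.0]
eef_rot: [3.14, 0.001, 1.47]
wrist_force: [0.1, -4.8, 6.7]
finger_gap: 37.9
finger_force: 3.6
```

```bash
python3 - <<'E'
from h import *
a=shot('wrist','w4');b=dict(np.load('pics/w2.npz'))
for n,c in(('w2',b),('w4',a)):
    W=cloud(c);h=cv2.cvtColor(np.array(c['frame']),cv2.COLOR_RGB2HSV);m=(h[...,0]>20)&(h[...,0]<35)&(h[...,1]>120)&(h[...,2]>120);m[:, :260]=0;m[290:]=0
    m&=(W[...,2]>80)&(W[...,2]<97);print(n,m.sum(),np.median(W[m],0))
E
```

```text
w2 461 [614.45152354  28.05682077  92.72808794]
w4 594 [619.14589728  69.32181388  92.84315386]
```

Call:
servo_tool:
  motion:
    - [[0,0.002,0,0,0,0,0.6],[0,0.004,0,0,0,0,0.6],[0.001,0.005,0,0,0,0,0.6],[0.001,0.005,0,0,0,0,0.6]]

```text
clock: 5.0
eef_pos: [593.8, 60.1, 71.0]
eef_rot: [3.141, 0.002, 1.47]
wrist_force: [-2.3, -10.0, 9.1]
finger_gap: 37.6
finger_force: 6.2
```

Call:
servo_tool:
  motion:
    - [[0,-0.004,0,0,0,0,0.6],[0,-0.006,0,0,0,0,0.6],[0,-0.006,0.02,0,0,0,0.6],[0,-0.006,0.04,0,0,0,0.6],[0,-0.006,0.08,0,0,0,0.6],[0,-0.006,0.14,0,0,0,0.6],[0,-0.006,0.2,0,0,0,0.6],[0,-0.006,0.2,0,0,0,0.6],[0,-0.006,0.2,0,0,0,0.6]]

```text
clock: 5.9
eef_pos: [593.5, 58.4, 170.7]
eef_rot: [3.141, 0.0, 1.47]
wrist_force: [-0.3, -0.3, -0.9]
finger_gap: 37.4
finger_force: 0.0
```

```bash
python3 - <<'E'
from h import *
a=shot('wrist','w5');W=cloud(a);h=cv2.cvtColor(np.array(a['frame']),cv2.COLOR_RGB2HSV)
m=(h[...,0]>20)&(h[...,0]<35)&(h[...,1]>120)&(h[...,2]>120);m[:,:260]=0;m[290:]=0;m&=(W[...,2]>80)&(W[...,2]<97);print(m.sum(),np.median(W[m],0))
r=((h[...,0]<8)|(h[...,0]>172))&(h[...,1]>150)&(W[...,2]>60)&(W[...,2]<90);r[:,:170]=0;print('pad z',np.median(W[r][:,2]))
s=manip.read_state();print(s['clock'],s['eef_pos'],s['wrist_force'])
cv2.imwrite('pics/w5b.png',cv2.resize(a['frame'][:,:,::-1],(800,600)))
E
```

```text
218 [618.37859795  71.2536427   92.84743004]
pad z 80.13094990795253
5.95 [593.17416341  58.42655217 169.78313814] [-0.3764895   0.42701532 -0.23217837]
```

View pics/w5b.png

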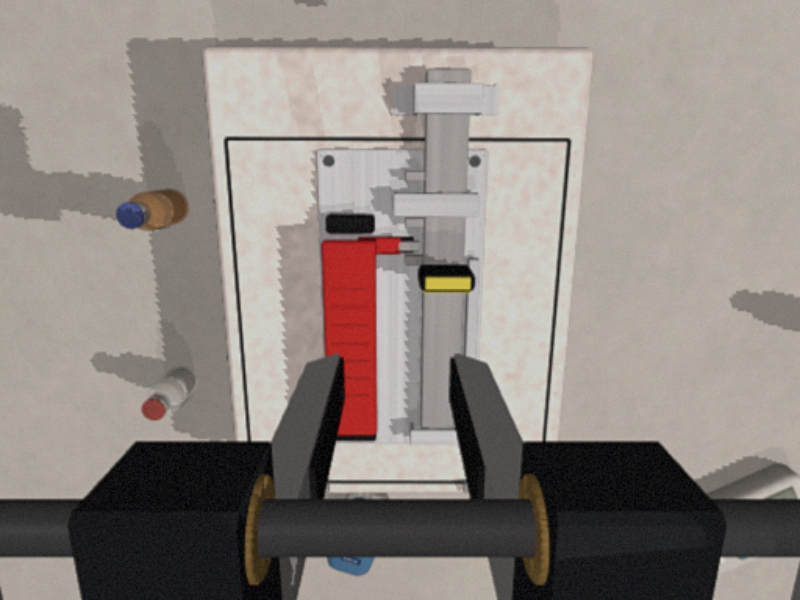

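The bolt end now sticks out through the keeper at (448,75). The pad is back up at its original height, with its tooth engaged at (408,246), and the bolt has travelled about 43 mm. I'm handing it in.

```bash
python3 -c "
from cell import manip
print(manip.sign_off())"
```

```text
the job is handed in; nothing more can be done
None
```

The bolt is fully home through its keeper and the catch has sprung back up and locked it; the arm is clear, nothing else was touched, and I handed the job in at about 6 s.

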